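# Comb the washed chopsticks into rows

## Task

Use the wooden rake to comb the three scattered chopsticks on the chopping board into three straight parallel rows so that they dry apart: square across the board, the middle one on the board's middle line, and the outer ones a rake-tooth spacing (60 mm) to either side, all wholly on the board. Touch the chopsticks only with the rake, then stand the rake upright again in the middle of its cork mat and let go. Do not shove the other things on the worktop about.

Things in the scene. Friction and masses are not known exactly. Their poses are not given: they have to be found in the camera images.
- board: Wooden chopping board, fixed, 210 mm along its x, 300 mm along its y, 22 mm thick; origin at the centre of its underside, so its flat top is 22 mm above the origin. The rows run along its x axis (across the board, parallel to its short edges), at y = +60, 0 and -60 mm in its frame.
- mat: Thin fixed cork mat, 90 mm along its x, 240 mm along its y, 4 mm thick; origin at the centre of its underside. The rake stands on it at first and must return to it.
- rake_grip (a point): Centre of the upright handle of the wooden rake (300 g, 110 mm high, stands by itself): a flat-sided block 24 mm along x (grasp across this), 64 mm along y, 54 to 110 mm above the tooth tips, top edges rounded; this point is 82 mm above the tips. Rake axes: x the way the teeth are long, y along the head, z up.
- rake_teeth (a point): Same rake: centre of its head at the level of the flat tooth tips, same axes. Four blade teeth at y = -90, -30, +30, +90 mm, each 50 mm long in x, 16 mm thick in y, 40 mm high, leaving three gaps 44 mm wide centred at y = -60, 0, +60 mm. They hang from a bar 36 x 204 mm, 40 to 54 mm above the tips.
- stick_a_mid (a point): Centre of a loose wooden chopstick, a straight square rod 160 x 9 x 9 mm with two thin dark bands near one end, x along the rod; lying there, as a rule askew, on the board. One of the two outer ones (either side). 16 g; it slides on the board and does not roll freely.
- stick_b_mid (a point): Centre of a loose wooden chopstick, a straight square rod 160 x 9 x 9 mm with two thin dark bands near one end, x along the rod; lying there, as a rule askew, on the board. The middle one. 16 g; it slides on the board and does not roll freely.
- stick_c_mid (a point): Centre of a loose wooden chopstick, a straight square rod 160 x 9 x 9 mm with two thin dark bands near one end, x along the rod; lying there, as a rule askew, on the board. The other outer one. 16 g; it slides on the board and does not roll freely.
- garlic_mid (a point): Bystander: garlic bulb, 53 x 52 x 52 mm, standing loose on the worktop; this point is its centre. Leave it alone.
- timer_mid (a point): Bystander: round kitchen timer, 65 mm across, 55 mm high, standing loose on the worktop; this point is its centre. Leave it alone.
- lemon_mid (a point): Bystander: lemon, 71 x 53 x 51 mm, standing loose on the worktop; this point is its centre. Leave it alone.
- onion_mid (a point): Bystander: red onion, 84 x 81 x 82 mm, standing loose on the worktop; this point is its centre. Leave it alone.
- mug_mid (a point): Bystander: white mug with a handle, 85 x 120 x 98 mm, standing loose on the worktop; this point is its centre. Leave it alone.

How it is judged:
By the outcome, as a careful person would: the job done as asked, in the order asked, and still so for the second after the job is handed in, with the robot touching nothing.
It also fails if it takes over 51 s, if anything falls off the work surface, if the arm or the gripper's body presses on something with over 40 N, if the wrist force passes 120 N, or if a joint passes its speed limit or range.

## Robot

A 7-joint arm with a two-finger parallel gripper is mounted at the origin on a cart in front of the work surface, level with it; the furniture and walls round the work are solid. World frame = base frame: x ahead of the robot, y to its left, z up, the work surface at z = 0. Lengths are in m, angles in rad, forces in N, time in s.
With the tool pointing down it reaches from about 0.425 to 0.8 m from the base axis. Payload 8.3 kg.
Tool frame: the origin (TCP) lies on the mounting face of the last link; the fingertips stand 173 mm ahead of it and the grasp point (between the pads) lies 155 mm ahead of it; z points along the fingers, y is the line along which they close (so a half turn about z gives the same grasp; the last joint's range is limited). The gripper opens to 85 mm and grips with 20 to 120 N. Pads are 22 mm wide; open, the fingers measure 114 mm over their backs; the gripper's body (76 mm by 85 mm) begins 54 mm behind the grasp point. The pads swing forward as they close: fully open they stand 13 mm farther back than shut.
Start: joints at [1.26, 0.383, 0.016, 1.37, -0.006, 1.388, -0.046], TCP at [0.153, -0.606, 0.405] pointing down, gripper open.
Joint ranges: [-2.95, 2.95], [-0.25, 2.06], [-1.52, 1.56], [0.18, 2.33], [-1.44, 4.58], [0.02, 2.06], [-3.01, 3.01]. Speed limits (rad/s): [2.39, 2.39, 3.01, 3.01, 3.14, 3.14, 3.14].

## Interface

Orientations are given as a rotation vector (axis times angle).
In Python, from station import manip, viewer gives the robot as it stands.
- The arm moves only by the tool carry_out, never from a script. Its argument "steps" is a list of rows, each a list of 7 numbers: the shift along the tool's x, y, z in units of 0.75 m (1.0 is 0.75 m), then the turn, a rotation vector about the tool's x, y, z in units of 60 degrees (1.0 is 60 degrees), then the gripper command: -1 is shut, 1 is fully open, values between are in proportion. In form: [[tx, ty, tz, wx, wy, wz, gripper], ...]. A call has exactly 10 rows; each row is the pose to reach, as a shift and turn from the pose commanded when the call began, along the tool's axes at that moment; what a row does not reach only later rows make up. A row lasts 1/8 s, in which the tool goes at most 62.5 mm and 10.7 degrees, less where a joint would pass 70% of its speed; a pose out of reach is approached as far as the arm can. A call with a number of a shift or a turn outside -1 to 1 is refused whole. A call with a gripper value outside its range is refused whole. The fingers move at their own pace and stop on an object; "newtons" is the grip in N (left out, the last holds). Time passes only in rows, so rows that repeat a pose let the fingers close, or fill a call up. It gives the time, the measured TCP pose, the force, the opening and the grip force at its end, in the units of the state.
- manip.get_state(): the state, without advancing time (a new reading comes with each control period).
- viewer.capture(name): name is "scene" or "top" or "wrist"; returns a dict with "pixels" (384x512x3 uint8, red, green, blue), "fx", "fy", "cx", "cy" (pixels), "R" (3x3) and "t" (3): a world point X has camera coordinates R X + t; the wrist camera has in their place "T_tool_cam" (4x4, takes a point from camera to tool coordinates, whose origin is the TCP and whose axes are the flange's). Camera axes: x right, y down, z forward; pixel columns grow to the right and rows downward; lengths in m; the calibration is good to about 2 mm. The wrist camera is an equidistant fisheye: a pixel r from the principal point sees the ray r / f radians off the axis. A picture is of the moment at which its call begins: read the wrist's pose just before it. There is no depth.
- manip.close_job(): hands the job in; it is judged then, once.
The state is a dict: "time_s": time; "joint_pos": joint angles; "qvel": joint speeds; "joint_efforts": joint torques, N m; "tcp_pos": TCP position; "tcp_rot": TCP orientation; "force": force on the tool from outside, world axes, zero at the start; "torque": the same for the moment, N m; "finger_gap": finger opening in m; "grasp_force": force on a finger pad.
Only numpy, scipy, OpenCV 4.12 (cv2) and the standard library are available. Lean on these libraries where they do the work, as an engineer would, in place of code of your own. Each camera call takes 0.05 s, during which the arm holds its last target. There are 200 camera calls.

## Working session

There is one attempt and no reset: what is moved stays moved. The work goes in short steps, Python scripts to look and compute and a tool call to move; the robot and the scene stay as the last step left them, time stands still between calls to the robot, and variables do not carry over. Pictures are saved under pics/ and viewed, at most 10 in all, crops included, and the job is handed in when it is done.

Besides the shell and the picture viewer there is one more tool, called after "Request:" by a JSON object that holds its "api" and its "payload". carry_out: Moves the arm, as the interface text tells. Shifts and turns lie within -1 to 1; 1 stands for 0.75 m of shift or 60 degrees of turn. Its arguments: {"type":"object","properties":{"steps":{"type":"array","items":{"type":"array","items":{"type":"number","minimum":-1,"maximum":1}}},"newtons":{"type":"number"}},"required":["steps"]}

```bash
ls; mkdir -p pics
python3 - <<'E'
from station import manip, viewer
import cv2
s=manip.get_state(); print(s)
for n in ("scene","top"):
    c=viewer.capture(n); cv2.imwrite(f"pics/{n}0.png",cv2.resize(c["pixels"][:,:,::-1],(768,576),interpolation=cv2.INTER_CUBIC)); cv2.imwrite(f"raw_{n}.png",c["pixels"][:,:,::-1])
    import numpy as np
    np.savez(f"cal_{n}.npz",**{k:c[k] for k in("fx","fy","cx","cy","R","t")}); print(n,c["fx"],c["cx"],c["cy"],c["R"],c["t"])
E
```

```text
pics
{'time_s': 0.0, 'joint_pos': array([ 1.26009998,  0.38423851,  0.01636511,  1.3711721 , -0.0062841 ,
        1.38820317, -0.04652702]), 'qvel': array([-0.00074347,  0.00038063, -0.00060218,  0.000462  , -0.00042483,
       -0.00095085,  0.00013422]), 'joint_efforts': array([-4.43067620e-04, -6.27587986e+01,  8.43730085e-01, -3.71833491e+01,
        1.63456926e-02,  1.41094811e-02,  1.25159880e-05]), 'tcp_pos': array([ 0.15329297, -0.60573426,  0.40367012]), 'tcp_rot': array([-3.11556640e+00, -3.88075905e-01,  4.58199312e-04]), 'force': array([ 0.10180589, -0.30815059,  0.02235236]), 'torque': array([-0.02429872,  0.00466494, -0.03866479]), 'grasp_force': 0.0, 'finger_gap': 0.08552251525573656}
scene 399.00450320685474 264.9250274950869 190.32221089953143 [[-0.81157156 -0.58394171 -0.01907065]
 [-0.27936283  0.41651715 -0.86514153]
 [ 0.51313548 -0.69679663 -0.50116508]] [0.47294758 0.18122267 1.00141231]
top 428.60163836206806 251.7596209359625 193.0460106531848 [[ 0.22542076 -0.97410972  0.01719715]
 [-0.75959091 -0.1867772  -0.62300556]
 [ 0.6100878   0.12737559 -0.78202835]] [-0.05541276  0.45539266  1.36954032]
```

View pics/scene0.png

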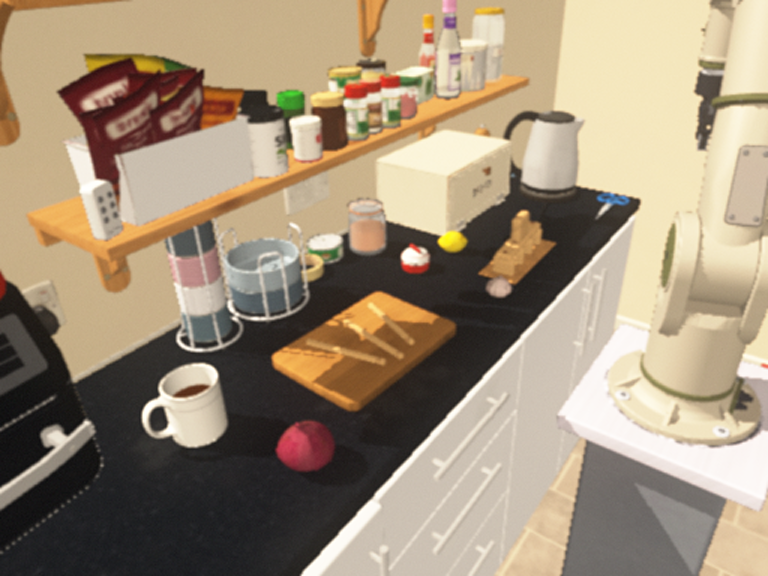

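View pics/top0.png

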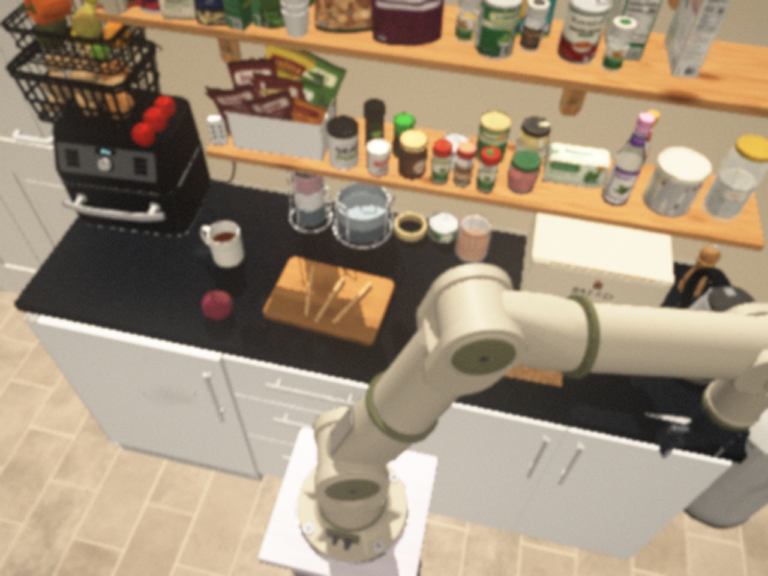

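The scene view shows the board (display corners about (379,293), (456,328), (352,405), (275,352)) with three sticks, and the rake on its mat near (518,250). The top view shows the board at (297,259)-(375,341), with the mat half hidden by the arm. I'll take rough positions first.

```bash
cat > h.py <<'E'
import numpy as np, cv2
from scipy.spatial.transform import Rotation as Ro
def cast(cal,pts,z):
    """pixel (full-res) -> world at height z; cal has R,t,fx.. """
    p=np.atleast_2d(np.array(pts,float)); R=np.array(cal["R"]); t=np.array(cal["t"])
    d=np.c_[(p[:,0]-cal["cx"])/cal["fx"],(p[:,1]-cal["cy"])/cal["fy"],np.ones(len(p))]@R
    c=-R.T@t; return c+d*((z-c[2])/d[:,2])[:,None]
def wcast(cal,s,pts,z):
    p=np.atleast_2d(np.array(pts,float)); T=np.array(cal["T_tool_cam"])
    a=(p-[cal["cx"],cal["cy"]])/[cal["fx"],cal["fy"]]; r=np.linalg.norm(a,axis=1)
    d=np.c_[a*(np.sin(r)/r)[:,None],np.cos(r)]
    Rt=Ro.from_rotvec(s["tcp_rot"]).as_matrix(); d=d@T[:3,:3].T@Rt.T; c=Rt@T[:3,3]+s["tcp_pos"]
    return c+d*((z-c[2])/d[:,2])[:,None]
def wproj(cal,s,X):
    T=np.array(cal["T_tool_cam"]);Rt=Ro.from_rotvec(s["tcp_rot"]).as_matrix()
    x=(np.atleast_2d(X)-s["tcp_pos"])@Rt; x=(x-T[:3,3])@T[:3,:3]
    th=np.arctan2(np.hypot(x[:,0],x[:,1]),x[:,2]); u=x[:,:2]/np.hypot(x[:,0],x[:,1])[:,None]
    return u*th[:,None]*[cal["fx"],cal["fy"]]+[cal["cx"],cal["cy"]]
def steps(s,pos,rot):
    """target TCP pos / Rotation -> shift,turn in move units from state"""
    R0=Ro.from_rotvec(s["tcp_rot"]); sh=R0.inv().apply(np.array(pos)-s["tcp_pos"])/0.75
    w=(R0.inv()*rot).as_rotvec()/np.radians(60); return np.round(np.r_[sh,w],4)
def down(yaw): # tool z down, tool x axis at world angle yaw
    c,s=np.cos(yaw),np.sin(yaw); return Ro.from_matrix(np.array([[c,s,0],[s,-c,0],[0,0,-1]]))
E
python3 - <<'E'
from h import *
np.set_printoptions(precision=3,suppress=True)
S=dict(np.load("cal_scene.npz"));T=dict(np.load("cal_top.npz"))
f=lambda c,p,z:print(cast(c,np.array(p)/1.5,z)[:,:2].tolist() if 0 else cast(c,np.array(p)/1.5,z))
f(S,[(379,293),(456,328),(352,405),(275,352)],.02)
f(T,[(297,259),(394,280),(375,341),(264,308)],.02)
print("rake top/mat corners");f(S,[(521,212)],.11);f(S,[(557,243),(517,283),(481,273),(518,237)],.004)
print("garlic timer lemon onion mug");f(S,[(499,288),(415,260),(453,241),(306,447),(190,405)],.03)
s=cv2.imread("raw_scene.png")[120:300,170:390]; cv2.imwrite("pics/crop1.png",cv2.resize(s,(792,648))[:600])
s=cv2.resize(cv2.imread("raw_scene.png")[190:280,175:310],(792,528),interpolation=cv2.INTER_CUBIC); cv2.imwrite("pics/crop1.png",s)
E
```

```text
[[0.598 0.045 0.02 ]
 [0.395 0.067 0.02 ]
 [0.42  0.35  0.02 ]
 [0.628 0.319 0.02 ]]
[[0.617 0.314 0.02 ]
 [0.607 0.039 0.02 ]
 [0.403 0.044 0.02 ]
 [0.435 0.346 0.02 ]]
rake top/mat corners
[[ 0.452 -0.316  0.11 ]]
[[ 0.393 -0.418  0.004]
 [ 0.387 -0.181  0.004]
 [ 0.475 -0.177  0.004]
 [ 0.489 -0.396  0.004]]
garlic timer lemon onion mug
[[ 0.39  -0.098  0.03 ]
 [ 0.608 -0.105  0.03 ]
 [ 0.587 -0.238  0.03 ]
 [ 0.41   0.467  0.03 ]
 [ 0.626  0.505  0.03 ]]
```

View pics/crop1.png

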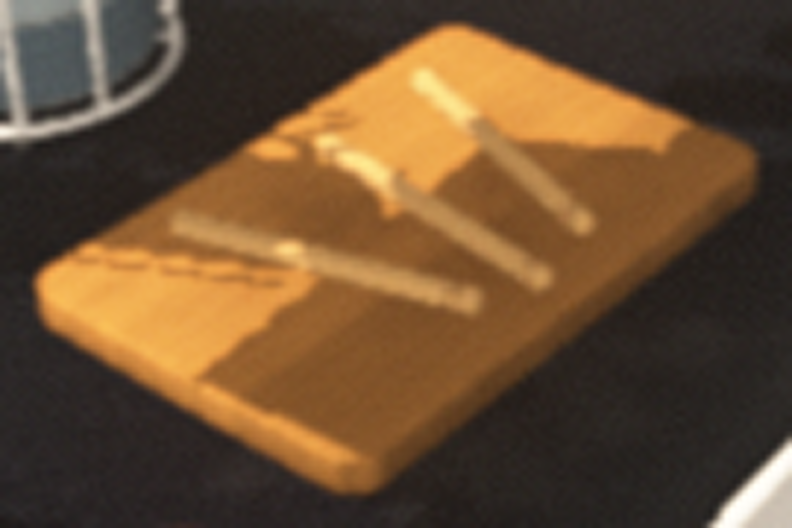

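The crop shows three sticks, with ends near (425,75)-(583,225), (325,147)-(542,278) and (180,220)-(472,302). I'll put them into the board frame and work out the move to above the rake.

Run:
```python
from h import *
from station import manip
np.set_printoptions(precision=3,suppress=True)
S=dict(np.load("cal_scene.npz"))
p=np.array([(425,75),(583,225),(325,147),(542,278),(180,220),(472,302)])/(792/135)+[175,190]
w=cast(S,p,.028); a=np.radians(-5.5)
c=np.array([.513,.19]); R=np.array([[np.cos(a),-np.sin(a)],[np.sin(a),np.cos(a)]])
print(w,"\nboard frame\n",(w[:,:2]-c)@R, np.linalg.norm(w[::2]-w[1::2],axis=1))
print("kettle",cast(S,np.array([(548,190)])/1.5,0))
s=manip.get_state(); print(steps(s,[.42,-.29,.42],down(np.radians(74))),steps(s,[.42,-.29,.42],down(np.radians(14))))
```

```text
[[0.576 0.1   0.028]
 [0.432 0.164 0.028]
 [0.575 0.181 0.028]
 [0.424 0.208 0.028]
 [0.592 0.267 0.028]
 [0.44  0.24  0.028]] 
board frame
 [[ 0.071 -0.084]
 [-0.078 -0.034]
 [ 0.063 -0.003]
 [-0.09   0.009]
 [ 0.071  0.084]
 [-0.078  0.043]] [0.157 0.153 0.154]
kettle [[ 0.562 -0.753  0.   ]]
[ 0.448 -0.321 -0.021 -0.002 -0.001 -0.997] [ 0.448 -0.321 -0.021 -0.002  0.     0.003]
```

Request:
{"api": "carry_out", "payload": {"steps": [[0.05,-0.035,-0.02,0,0,-0.17,1],[0.12,-0.085,-0.02,0,0,-0.34,1],[0.19,-0.135,-0.02,0,0,-0.5,1],[0.26,-0.185,-0.02,0,0,-0.67,1],[0.33,-0.235,-0.02,0,0,-0.84,1],[0.4,-0.285,-0.02,0,0,-1,1],[0.448,-0.321,-0.02,0,0,-1,1],[0.448,-0.321,-0.02,0,0,-1,1],[0.448,-0.321,-0.02,0,0,-1,1],[0.448,-0.321,-0.02,0,0,-1,1]], "newtons": 60}}

```text
time_s: 1.35
tcp_pos: [0.419, -0.2915, 0.4194]
tcp_rot: [-2.508, -1.891, 0.001]
force: [-0.0, 0.2, -0.4]
finger_gap: 0.085
grasp_force: 0.0
```

Run:
```python
from station import manip, viewer
import cv2,pickle
s=manip.get_state(); c=viewer.capture("wrist"); pickle.dump((s,c),open("w1.pkl","wb"))
print(s["time_s"],s["tcp_pos"],s["tcp_rot"],s["joint_pos"],c["fx"],c["cx"],c["cy"],c["T_tool_cam"])
cv2.imwrite("pics/w1.png",cv2.resize(c["pixels"][:,:,::-1],(768,576),interpolation=cv2.INTER_CUBIC))
```

```text
1.35 [ 0.41900191 -0.29153149  0.41944583] [-2.50812491e+00 -1.89111288e+00  8.47781019e-04] [ 0.87736378  0.14982607 -0.37119408  1.64140621  0.05571538  1.36134118
  0.21964277] 297.3186396354542 261.22173976857135 192.7060927737842 [[ 3.39440324e-04 -9.47093312e-01 -3.20958164e-01  8.31893980e-02]
 [ 9.99999932e-01  3.68836295e-04 -3.07893316e-05 -3.40934488e-04]
 [ 1.47541390e-04 -3.20958131e-01  9.47093372e-01  3.04529562e-02]
 [ 0.00000000e+00  0.00000000e+00  0.00000000e+00  1.00000000e+00]]
```

View pics/w1.png

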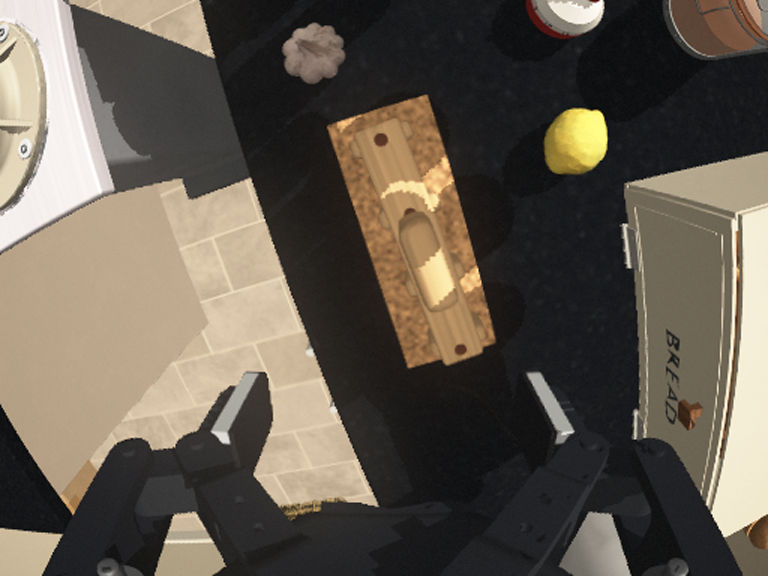

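The wrist view shows the rake standing on the mat: mat corners at about (328,127), (429,96), (496,346), (408,368), bar dowel dots at (381,139) and (460,350), and the handle top around (428,262).

Run:
```python
from h import *
import pickle
np.set_printoptions(precision=4,suppress=True)
s,c=pickle.load(open("w1.pkl","rb"))
f=lambda p,z:wcast(c,s,np.array(p)/1.5,z)
m=f([(328,127),(429,96),(496,346),(408,368)],.004); print("mat",m,m.mean(0),np.linalg.norm(m-np.roll(m,-1,0),axis=1),np.degrees(np.arctan2(*(m[3]-m[0])[:2])),np.degrees(np.arctan2(*(m[2]-m[1])[:2])))
d=f([(381,139),(460,350)],.058); print("dots",d,d.mean(0),np.linalg.norm(d[0]-d[1]),np.degrees(np.arctan2(*(d[1]-d[0])[:2])))
e=f([(399,226),(427,217),(458,299),(433,310)],.105);print("handle",e,e.mean(0))
```

```text
mat [[ 0.3932 -0.1821  0.004 ]
 [ 0.4827 -0.1803  0.004 ]
 [ 0.4871 -0.4213  0.004 ]
 [ 0.3982 -0.4199  0.004 ]] [ 0.4403 -0.3009  0.004 ] [0.0896 0.2411 0.0889 0.2379] 178.79656796427105 178.96564439604606
dots [[ 0.4346 -0.2062  0.058 ]
 [ 0.4504 -0.3865  0.058 ]] [ 0.4425 -0.2963  0.058 ] 0.1810285351860705 174.99582472107295
handle [[ 0.4311 -0.2639  0.105 ]
 [ 0.4501 -0.2631  0.105 ]
 [ 0.4563 -0.3233  0.105 ]
 [ 0.4378 -0.3263  0.105 ]] [ 0.4438 -0.2941  0.105 ]
```

Run:
```python
from h import *
from station import manip
s=manip.get_state()
for z in(.42,.30,.243): print(steps(s,[.443,-.295,z],down(np.radians(95))))
```

```text
[ 0.0042  0.032  -0.0007 -0.0005  0.     -0.3495]
[ 0.0043  0.0321  0.1593 -0.0005  0.     -0.3495]
[ 0.0043  0.0321  0.2353 -0.0005  0.     -0.3495]
```

Request:
{"api": "carry_out", "payload": {"steps": [[0.002,0.016,0,0,0,-0.17,1],[0.0043,0.032,0,0,0,-0.35,1],[0.0043,0.032,0.05,0,0,-0.35,1],[0.0043,0.032,0.1,0,0,-0.35,1],[0.0043,0.032,0.15,0,0,-0.35,1],[0.0043,0.032,0.18,0,0,-0.35,1],[0.0043,0.032,0.2,0,0,-0.35,1],[0.0043,0.032,0.22,0,0,-0.35,1],[0.0043,0.032,0.235,0,0,-0.35,1],[0.0043,0.032,0.235,0,0,-0.35,1]]}}

```text
time_s: 2.65
tcp_pos: [0.4438, -0.2934, 0.2428]
tcp_rot: [-2.118, -2.319, 0.0]
force: [0.4, -0.1, 1.5]
finger_gap: 0.0855
grasp_force: 0.0
```

Request:
{"api": "carry_out", "payload": {"steps": [[0,0,0,0,0,0,-1],[0,0,0,0,0,0,-1],[0,0,0,0,0,0,-1],[0,0,0,0,0,0,-1],[0,0,0,0,0,0,-1],[0,0,0,0,0,0,-1],[0,0,0,0,0,0,-1],[0,0,0,0,0,0,-1],[0,0,0,0,0,0,-1],[0,0,0,0,0,0,-1]], "newtons": 60}}

```text
time_s: 3.9
tcp_pos: [0.444, -0.2936, 0.2438]
tcp_rot: [2.118, 2.32, -0.0]
force: [-1.2, 0.5, 5.5]
finger_gap: 0.0232
grasp_force: 62.2
```

Run:
```python
from h import *
from station import manip
s=manip.get_state();print(s["time_s"],s["tcp_pos"],s["tcp_rot"],s["force"],s["torque"],s["finger_gap"],s["grasp_force"],s["joint_pos"])
for p,y in(((s["tcp_pos"][0],s["tcp_pos"][1],.40),95),((.44,.0,.40),84.5),((.46,.08,.42),84.5)): print(steps(s,p,down(np.radians(y))))
```

```text
3.9 [ 0.44401467 -0.29356359  0.24375737] [ 2.11817458e+00  2.31960956e+00 -4.88591532e-05] [-1.21593869  0.48152712  5.53221863] [0.14039336 0.35565761 0.0095693 ] 0.023249583148739022 62.24475145339966 [ 0.8530401   0.35608955 -0.39450467  1.81170533  0.15959193  1.00457535
  0.48563336]
[-1.000e-04  0.000e+00 -2.083e-01  2.000e-04  3.000e-04  3.300e-03]
[ 3.902e-01  3.020e-02 -2.084e-01  2.000e-04  3.000e-04  1.783e-01]
[ 4.940e-01  6.640e-02 -2.351e-01  2.000e-04  3.000e-04  1.783e-01]
```

Request:
{"api": "carry_out", "payload": {"steps": [[0,0,-0.06,0,0,0,-1],[0,0,-0.13,0,0,0.02,-1],[0.04,0,-0.19,0,0,0.05,-1],[0.11,0,-0.235,0,0,0.08,-1],[0.19,0.0,-0.235,0,0,0.11,-1],[0.27,0.01,-0.235,0,0,0.14,-1],[0.35,0.02,-0.235,0,0,0.178,-1],[0.42,0.025,-0.235,0,0,0.178,-1],[0.48,0.03,-0.235,0,0,0.178,-1],[0.53,0.03,-0.235,0,0,0.178,-1]]}}

```text
time_s: 5.15
tcp_pos: [0.4297, 0.1064, 0.4191]
tcp_rot: [-2.323, -2.114, 0.001]
force: [0.7, 0.7, -3.7]
finger_gap: 0.0234
grasp_force: 61.5
```

Run:
```python
from h import *
from station import manip
s=manip.get_state();print(s["time_s"],s["tcp_pos"],s["force"],s["finger_gap"],s["joint_pos"])
print(steps(s,(.43,.17,.42),down(np.radians(84.5))))
```

```text
5.15 [0.42970483 0.10637282 0.41906731] [ 0.6540928   0.68084751 -3.72769531] 0.02341443764952414 [ 0.47674852  0.01480946 -0.78769614  1.78378534  0.01031498  1.34822527
 -0.40727813]
[ 0.0845 -0.0076 -0.0012 -0.0009 -0.0001  0.0018]
```

Request:
{"api": "carry_out", "payload": {"steps": [[0.03,-0.003,0,0,0,0,-1],[0.06,-0.005,0,0,0,0,-1],[0.085,-0.0075,0,0,0,0,-1],[0.085,-0.0075,0,0,0,0,-1],[0.085,-0.0075,0,0,0,0,-1],[0.085,-0.0075,0,0,0,0,-1],[0.085,-0.0075,0,0,0,0,-1],[0.085,-0.0075,0,0,0,0,-1],[0.085,-0.0075,0,0,0,0,-1],[0.085,-0.0075,0,0,0,0,-1]]}}

```text
time_s: 6.4
tcp_pos: [0.4308, 0.1684, 0.4198]
tcp_rot: [2.325, 2.113, 0.0]
force: [-0.1, 0.6, -3.9]
finger_gap: 0.0235
grasp_force: 61.4
```

Run:
```python
from station import manip, viewer
import cv2,pickle
s=manip.get_state(); c=viewer.capture("wrist"); pickle.dump((s,c),open("w2.pkl","wb"))
print(s["time_s"],s["tcp_pos"],s["tcp_rot"],s["joint_pos"])
cv2.imwrite("pics/w2.png",cv2.resize(c["pixels"][:,:,::-1],(768,576),interpolation=cv2.INTER_CUBIC))
```

```text
6.4 [0.43083563 0.16838268 0.41976319] [2.32508342e+00 2.11269784e+00 1.99351843e-04] [ 0.38361323  0.07861222 -0.85891985  1.73716808  0.06091335  1.35327464
 -0.58257415]
```

View pics/w2.png

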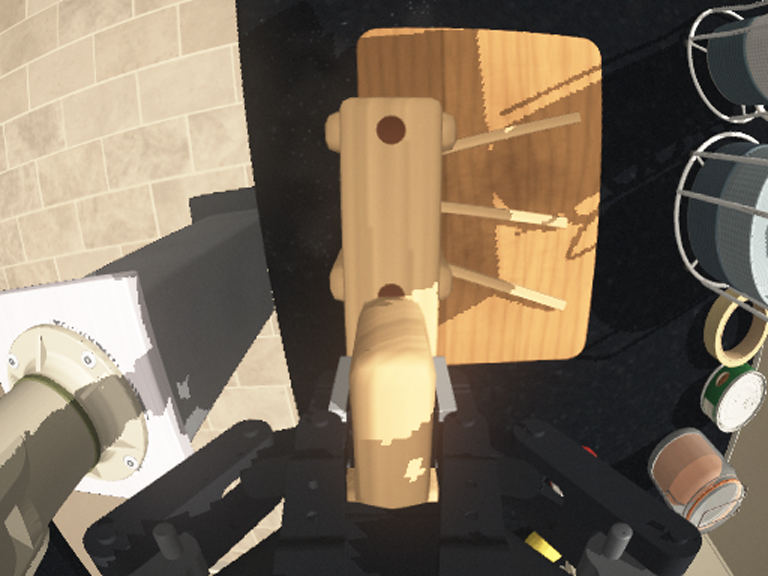

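The wrist view shows the held rake in front of the board: dowel dots at (391,130) and (390,292), stick outer ends at (580,118), (567,224) and (565,305), board right edge at x≈600..585, top edge at y≈28..43 and bottom edge at y≈363..357. Next I'll fit the edges.

```bash
cat > board.py <<'E'
from h import *
import pickle
np.set_printoptions(precision=4,suppress=True)
s,c=pickle.load(open("w2.pkl","rb"))
im=c["pixels"].astype(int); m=((im[:,:,0]-im[:,:,2])>40)
def last(v,i0,st):
    i=i0; 
    while 0<=i+st<len(v) and v[i+st:i+3*st:st].any() : i+=st
    return i+st*.5
L={}
L['+x']=[(last(m[r],385,1),r) for r in range(45,225,4)]
L['+y']=[(q,last(m[:,q],27,-1)) for q in range(255,385,4)]
L['-y']=[(q,last(m[:,q],225,1)) for q in range(305,375,4)]
for k,p in L.items():
    w=wcast(c,s,p,.022)[:,:2]
    for _ in range(3):
        vx,vy,x0,y0=cv2.fitLine(w.astype(np.float32),cv2.DIST_HUBER,0,.0005,.0001).ravel()
        r=abs((w[:,0]-x0)*vy-(w[:,1]-y0)*vx); w=w[r<max(.001,2*np.median(r))]
    print(k,len(w),(x0,y0),np.degrees(np.arctan2(vy,vx)),r.max())
zt=s["tcp_pos"][2]-.2398
d=wcast(c,s,np.array([(391,130),(390,292)])/1.5,zt+.054); R=Ro.from_rotvec(s["tcp_rot"])
print("dots tool",R.inv().apply(d-s["tcp_pos"]))
st=wcast(c,s,np.array([(580,118),(456,148),(567,224),(446,209),(565,305),(450,268)])/1.5,.031); print("sticks",st)
np.save("st.npy",st)
E
python3 board.py
```

```text
+x 44 (np.float32(0.6153925), np.float32(0.15996924)) 86.58692 0.0009157071523542577
+y 30 (np.float32(0.5355153), np.float32(0.34309465)) -4.146073 0.0009788412686532605
-y 17 (np.float32(0.5285266), np.float32(0.04413452)) -4.098545 0.0008035668607421567
dots tool [[ 0.0879 -0.0005  0.1858]
 [ 0.0295 -0.0009  0.1858]]
sticks [[0.5972 0.2652 0.031 ]
 [0.4891 0.2435 0.031 ]
 [0.582  0.1747 0.031 ]
 [0.4773 0.1946 0.031 ]
 [0.5816 0.1004 0.031 ]
 [0.4774 0.1444 0.031 ]]
```

```bash
cat > bf.py <<'E'
from h import *
from station import manip
np.set_printoptions(precision=4,suppress=True)
B=np.array([.5125,.1949]); b=np.radians(-3.9); RB=np.array([[np.cos(b),-np.sin(b)],[np.sin(b),np.cos(b)]])
OFF=np.array([.0007,.0015])
def tcp(x,y,z): return np.r_[B+RB@(np.array([x,y])+OFF),z]
Y=down(np.pi/2+b)
E
python3 - <<'E'
from bf import *
w=np.load("st.npy")[:,:2]; print((w-B)@RB)
s=manip.get_state()
print(s["joint_pos"])
for p in ((0,0,.40),(0,0,.30),(0,0,.2645)): print(steps(s,tcp(*p),Y))
E
```

```text
[[ 0.0797  0.0759]
 [-0.0267  0.0469]
 [ 0.0707 -0.0154]
 [-0.0351 -0.0027]
 [ 0.0754 -0.0896]
 [-0.0316 -0.0528]]
[ 0.3836  0.0787 -0.8589  1.7371  0.0609  1.3533 -0.5826]
[ 0.0476  0.1059  0.0264  0.0001 -0.0001 -0.0263]
[ 0.0476  0.1059  0.1597  0.0001 -0.0001 -0.0263]
[ 0.0475  0.1059  0.207   0.0001 -0.0001 -0.0263]
```

Request:
{"api": "carry_out", "payload": {"steps": [[0.01,0.035,0.0,0,0,-0.01,-1],[0.025,0.07,0.0,0,0,-0.026,-1],[0.041,0.106,0.01,0,0,-0.026,-1],[0.041,0.106,0.04,0,0,-0.026,-1],[0.041,0.106,0.08,0,0,-0.026,-1],[0.041,0.106,0.11,0,0,-0.026,-1],[0.041,0.106,0.13,0,0,-0.026,-1],[0.041,0.106,0.14,0,0,-0.026,-1],[0.041,0.106,0.14,0,0,-0.026,-1],[0.041,0.106,0.14,0,0,-0.026,-1]]}}

```text
time_s: 7.7
tcp_pos: [0.5132, 0.1916, 0.3156]
tcp_rot: [2.296, 2.144, 0.002]
force: [-0.3, -0.6, -3.1]
finger_gap: 0.0231
grasp_force: 61.5
```

Run:
```python
from bf import *
from station import viewer
import cv2
s=manip.get_state(); c=viewer.capture("wrist")
cv2.imwrite("pics/w3.png",cv2.resize(c["pixels"][:,:,::-1],(768,576),interpolation=cv2.INTER_CUBIC))
print(s["time_s"],s["joint_pos"],s["force"]); R=Ro.from_rotvec(s["tcp_rot"])
print("rake in board",(s["tcp_pos"][:2]-B)@RB-OFF,s["tcp_pos"][2],steps(s,tcp(0,-.005,.2645),Y))
```

```text
7.7 [ 0.2419  0.3937 -0.8234  1.6829  0.3071  1.1985 -0.7247] [-0.2659 -0.5989 -3.0883]
rake in board [ 0.0002 -0.0047] 0.3156338106182921 [-0.0004 -0.0004  0.0682  0.0013 -0.0005 -0.0004]
```

View pics/w3.png

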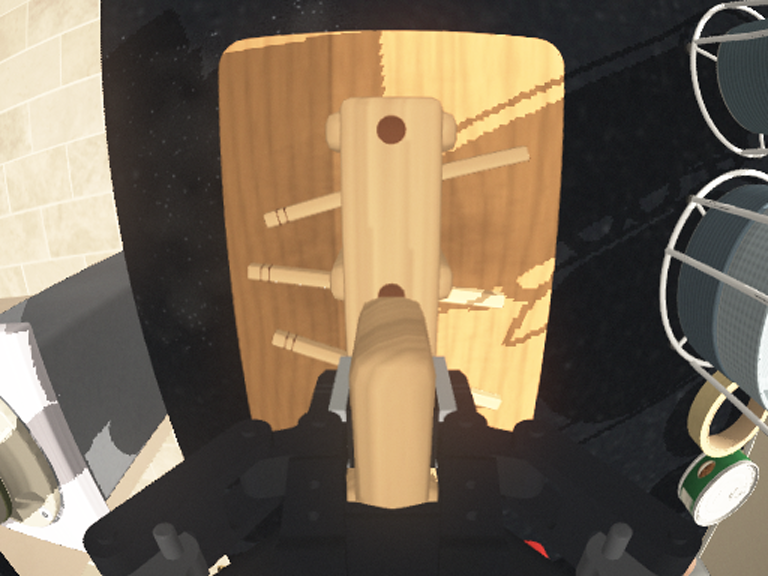

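The rake hangs centred over the board. All the stick ends show: (267,219)-(527,154), (250,271)-(503,301) and (275,338)-(498,405).

Run:
```python
from bf import *
import pickle
_,c=pickle.load(open("w2.pkl","rb")); s=manip.get_state()
f=lambda p,z:(wcast(c,s,np.array(p)/1.5,z)[:,:2]-B)@RB
w=f([(267,219),(527,154),(250,271),(503,301),(275,338),(498,405)],.031); print(w)
for i in(0,2,4): print([np.interp(x,*(w[i:i+2].T)) for x in(-.025,.025)], np.linalg.norm(w[i]-w[i+1]))
print("board edges",f([(220,75),(232,250),(243,370),(564,75),(556,250),(545,370),(300,33),(480,32)],.022))
```

```text
[[-0.0727  0.0377]
 [ 0.0793  0.0765]
 [-0.0861  0.0058]
 [ 0.07   -0.0138]
 [-0.074  -0.0391]
 [ 0.0745 -0.0906]]
[np.float64(0.049905759693574046), np.float64(0.06265573778240369)] 0.15679148204364463
[np.float64(-0.0018812740978200104), np.float64(-0.008159542568285473)] 0.15734525967353516
[np.float64(-0.05614765928930142), np.float64(-0.07348840001500362)] 0.15720715529385398
board edges [[-0.1026  0.1273]
 [-0.1001  0.0171]
 [-0.1031 -0.0687]
 [ 0.105   0.1274]
 [ 0.1053  0.0171]
 [ 0.1086 -0.069 ]
 [-0.0525  0.1488]
 [ 0.0525  0.1493]]
```

Request:
{"api": "carry_out", "payload": {"steps": [[0,0,0.02,0,0,0,-1],[0,0,0.04,0,0,0,-1],[0,0,0.055,0,0,0,-1],[0,0,0.065,0.001,0,0,-1],[0,0,0.068,0.001,0,0,-1],[0,0,0.068,0.001,0,0,-1],[0,0,0.068,0.001,0,0,-1],[0.008,0,0.068,0.001,0,0,-1],[0.016,0,0.068,0.001,0,0,-1],[0.024,0,0.068,0.001,0,0,-1]]}}

```text
time_s: 9.0
tcp_pos: [0.5141, 0.21, 0.2639]
tcp_rot: [-2.295, -2.144, 0.001]
force: [-0.2, 0.2, -2.6]
finger_gap: 0.0233
grasp_force: 61.5
```

```bash
cat > st.py <<'E'
from bf import *
s=manip.get_state()
print(s["time_s"],s["joint_pos"],s["force"],s["finger_gap"])
print("rake in board",(s["tcp_pos"][:2]-B)@RB-OFF,s["tcp_pos"][2],steps(s,tcp(0,.05,.2645),Y))
E
python3 st.py
```

```text
9.0 [ 0.1794  0.4674 -0.796   1.7184  0.3665  1.1122 -0.7965] [-0.2276  0.1696 -2.604 ] 0.0232855633449171
rake in board [-0.0001  0.0137] 0.26385112582586656 [ 0.0484  0.0001 -0.0009 -0.0008 -0.0002  0.    ]
```

Request:
{"api": "carry_out", "payload": {"steps": [[0.006,0,-0.0005,0,0,0,-1],[0.012,0,-0.0005,0,0,0,-1],[0.018,0,-0.0005,0,0,0,-1],[0.024,0,-0.0005,0,0,0,-1],[0.03,0,-0.0005,0,0,0,-1],[0.036,0,-0.0005,0,0,0,-1],[0.042,0,-0.0005,0,0,0,-1],[0.048,0,-0.0005,0,0,0,-1],[0.048,0,-0.0005,0,0,0,-1],[0.036,0,-0.0005,0,0,0,-1]]}}

```text
time_s: 10.25
tcp_pos: [0.5157, 0.2367, 0.2642]
tcp_rot: [-2.294, -2.145, 0.0]
force: [-0.6, -0.2, -3.1]
finger_gap: 0.023
grasp_force: 61.5
```

Request:
{"api": "carry_out", "payload": {"steps": [[-0.012,0,0,0,0,0,-1],[-0.024,0,0,0,0,0,-1],[-0.032,0,0,0,0,0,-1],[-0.039,0,0,0,0,0,-1],[-0.046,0,0,0,0,0,-1],[-0.053,0,0,0,0,0,-1],[-0.06,0,0,0,0,0,-1],[-0.067,0,0,0,0,0,-1],[-0.074,0,0,0,0,0,-1],[-0.081,0,0,0,0,0,-1]]}}

```text
time_s: 11.5
tcp_pos: [0.5118, 0.1754, 0.2641]
tcp_rot: [-2.295, -2.144, 0.001]
force: [0.1, 0.4, -3.3]
finger_gap: 0.0232
grasp_force: 61.6
```

```bash
python3 st.py
```

```text
11.5 [ 0.2517  0.4362 -0.7992  1.7561  0.3465  1.0974 -0.7301] [ 0.0788  0.3725 -3.2969] 0.02317999948795083
rake in board [-0.0001 -0.021 ] 0.26413039685813844 [ 0.0947  0.     -0.0005 -0.0009 -0.0001 -0.0003]
```

Request:
{"api": "carry_out", "payload": {"steps": [[-0.006,0,0,0,0,0,-1],[-0.012,0,0,0,0,0,-1],[-0.018,0,0,0,0,0,-1],[-0.024,0,0,0,0,0,-1],[-0.03,0,0,0,0,0,-1],[-0.036,0,0,0,0,0,-1],[-0.036,0,0,0,0,0,-1],[-0.026,0,0,0,0,0,-1],[-0.014,0,0,0,0,0,-1],[-0.002,0,0,0,0,0,-1]]}}

```text
time_s: 12.75
tcp_pos: [0.5116, 0.1754, 0.2642]
tcp_rot: [-2.294, -2.144, 0.001]
force: [-0.0, -0.4, -3.8]
finger_gap: 0.0234
grasp_force: 61.5
```

```bash
sed -i 's/tcp(0,.05/tcp(0,.0175/' st.py; python3 st.py
```

```text
12.75 [ 0.2524  0.4359 -0.7999  1.7565  0.3462  1.0972 -0.7293] [-0.0024 -0.3685 -3.8433] 0.023442599778266186
rake in board [-0.0002 -0.021 ] 0.26418860146396594 [ 0.0513  0.0003 -0.0004 -0.0009 -0.0005  0.0005]
```

Request:
{"api": "carry_out", "payload": {"steps": [[0.006,0,0,0,0,0,-1],[0.012,0,0,0,0,0,-1],[0.018,0,0,0,0,0,-1],[0.024,0,0,0,0,0,-1],[0.03,0,0,0,0,0,-1],[0.035,0,0,0,0,0,-1],[0.04,0,0,0,0,0,-1],[0.044,0,0,0,0,0,-1],[0.046,0,0,0,0,0,-1],[0.046,0,0,0,0,0,-1]]}}

```text
time_s: 14.0
tcp_pos: [0.5141, 0.2088, 0.2641]
tcp_rot: [-2.295, -2.144, 0.001]
force: [-0.1, -0.1, -4.7]
finger_gap: 0.0234
grasp_force: 61.5
```

```bash
python3 st.py
python3 - <<'E'
from bf import *
from station import viewer
import cv2,pickle
s=manip.get_state(); c=viewer.capture("wrist"); pickle.dump((s,c),open("w4.pkl","wb"))
cv2.imwrite("pics/w4.png",cv2.resize(c["pixels"][:,:,::-1],(768,576),interpolation=cv2.INTER_CUBIC))
E
```

```text
14.0 [ 0.1824  0.4662 -0.7967  1.7195  0.3657  1.1124 -0.7943] [-0.0774 -0.0609 -4.7347] 0.023383641424079796
rake in board [-0.0001  0.0125] 0.2641215924529117 [ 0.0067  0.0001 -0.0005 -0.001  -0.0002 -0.0001]
```

View pics/w4.png

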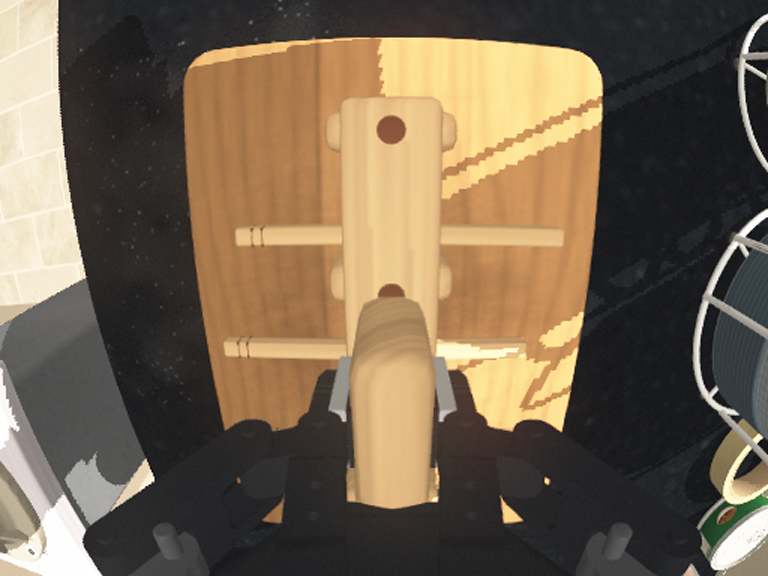

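Sticks a and b now lie square, at (237,236)-(563,238) and (225,348)-(525,350). The third is hidden behind the gripper. I'll check these against the board's +y edge in the same picture.

Run:
```python
from bf import *
import pickle
s,c=pickle.load(open("w4.pkl","rb"))
f=lambda p,z:(wcast(c,s,np.array(p)/1.5,z)[:,:2]-B)@RB
print(f([(237,236),(563,238),(225,348),(525,350)],.031))
print(f([(270,43),(330,39.5),(400,38),(470,39.5),(540,45)],.022))
print(f([(185,100),(194,240),(206,340),(602,100),(593,240),(581,340)],.022))
```

```text
[[-0.0745  0.0555]
 [ 0.0835  0.0549]
 [-0.0886 -0.0046]
 [ 0.0698 -0.005 ]]
[[-0.0576  0.1487]
 [-0.0287  0.1482]
 [ 0.0039  0.1482]
 [ 0.0367  0.1487]
 [ 0.0712  0.1491]]
[[-0.1027  0.1247]
 [-0.1025  0.0523]
 [-0.1036 -0.0046]
 [ 0.1048  0.125 ]
 [ 0.1046  0.0525]
 [ 0.1059 -0.0045]]
```

Request:
{"api": "carry_out", "payload": {"steps": [[0.002,0,0,0,0,0,-1],[0.004,0,0,0,0,0,-1],[0.006,0,0,0,0,0,-1],[0.006,0,0,0,0,0,-1],[0.004,0,0,0,0,0,-1],[-0.006,0,0,0,0,0,-1],[-0.017,0,0,0,0,0,-1],[-0.017,0,0,0,0,0,-1],[-0.017,0,-0.02,0,0,0,-1],[-0.017,0,-0.06,0,0,0,-1]]}}

```text
time_s: 15.3
tcp_pos: [0.5129, 0.196, 0.3096]
tcp_rot: [-2.294, -2.143, 0.003]
force: [0.2, -0.8, -2.7]
finger_gap: 0.0236
grasp_force: 61.3
```

```bash
python3 st.py
python3 - <<'E'
from bf import *
s=manip.get_state(); print(steps(s,(.43,.17,.42),Y))
E
```

```text
15.3 [ 0.2311  0.405  -0.8222  1.6848  0.3141  1.193  -0.7369] [ 0.1777 -0.8414 -2.6825] 0.02361362480016498
rake in board [-0.0004 -0.0004] 0.30958504563629086 [ 0.0239  0.0007  0.0601 -0.0028  0.0002  0.0002]
[-0.0421 -0.1083 -0.1469 -0.0028  0.0002  0.0002]
```

Up and back to the viewing pose to check all three sticks.

Request:
{"api": "carry_out", "payload": {"steps": [[0,0,-0.05,0,0,0,-1],[0,0,-0.1,0,0,0,-1],[-0.02,-0.05,-0.147,0,0,0,-1],[-0.042,-0.108,-0.147,0,0,0,-1],[-0.042,-0.108,-0.147,0,0,0,-1],[-0.042,-0.108,-0.147,0,0,0,-1],[-0.042,-0.108,-0.147,0,0,0,-1],[-0.042,-0.108,-0.147,0,0,0,-1],[-0.042,-0.108,-0.147,0,0,0,-1],[-0.042,-0.108,-0.147,0,0,0,-1]]}}

```text
time_s: 16.55
tcp_pos: [0.4306, 0.1701, 0.4193]
tcp_rot: [-2.295, -2.143, 0.001]
force: [-0.2, 0.9, -4.0]
finger_gap: 0.0231
grasp_force: 61.7
```

```bash
python3 - <<'E'
from bf import *
from station import viewer
import cv2,pickle
s=manip.get_state(); c=viewer.capture("wrist"); pickle.dump((s,c),open("w5.pkl","wb"))
cv2.imwrite("pics/w5.png",cv2.resize(c["pixels"][:,:,::-1],(768,576),interpolation=cv2.INTER_CUBIC))
E
sed 's/w2.pkl/w5.pkl/' board.py > board5.py; python3 board5.py
```

```text
+x 40 (np.float32(0.617657), np.float32(0.19330136)) 86.22131 0.0009271482844876279
+y 31 (np.float32(0.5080538), np.float32(0.34485736)) -3.7386434 0.0008378455307320879
-y 18 (np.float32(0.5334244), np.float32(0.043726757)) -3.9024575 0.0007849170990717612
dots tool [[ 0.0879 -0.0005  0.1858]
 [ 0.0295 -0.0009  0.1858]]
sticks [[0.5932 0.2715 0.031 ]
 [0.486  0.2469 0.031 ]
 [0.5805 0.1809 0.031 ]
 [0.4756 0.1978 0.031 ]
 [0.5822 0.1067 0.031 ]
 [0.4771 0.1477 0.031 ]]
```

View pics/w5.png

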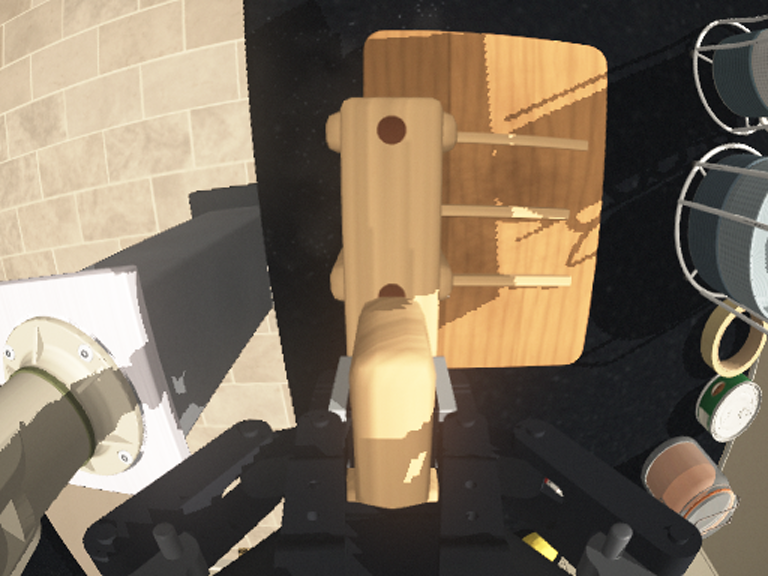

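All three sticks now lie parallel: ends at (460,138)-(587,145), (445,211)-(568,214) and (450,282)-(571,281).

Run:
```python
from bf import *
import pickle
s,c=pickle.load(open("w5.pkl","rb"))
f=lambda p,z:(wcast(c,s,np.array(p)/1.5,z)[:,:2]-B)@RB
print(f([(460,138),(587,145),(445,211),(568,214),(450,282),(571,281)],.031))
print(f([(480,35.5),(530,38),(480,366),(530,365),(604,150),(600,220)],.022))
s=manip.get_state()
m=np.array([.4403,-.3009]); Ym=down(np.radians(91.1)); e=np.radians(1.1)
off=np.array([[np.cos(e),-np.sin(e)],[np.sin(e),np.cos(e)]])@OFF
for p in((.4303,-.1,.42),(*(m+off),.42),(*(m+off),.2445)): print(p,steps(s,p,Ym))
```

```text
[[-0.0269  0.0583]
 [ 0.0828  0.0596]
 [-0.0378 -0.0013]
 [ 0.069  -0.0006]
 [-0.0317 -0.0618]
 [ 0.0784 -0.0605]]
[[-0.0094  0.1463]
 [ 0.0333  0.1482]
 [ 0.0024 -0.1479]
 [ 0.0522 -0.1484]
 [ 0.104   0.0569]
 [ 0.1051 -0.0059]]
(0.4303, -0.1, 0.42) [-0.3593  0.0243 -0.001  -0.0014 -0.0004 -0.0835]
(np.float64(0.4409710748348856), np.float64(-0.29938683822213774), 0.42) [-0.6235  0.0566 -0.0012 -0.0014 -0.0004 -0.0835]
(np.float64(0.4409710748348856), np.float64(-0.29938683822213774), 0.2445) [-0.6236  0.0569  0.2328 -0.0014 -0.0004 -0.0835]
```

Request:
{"api": "carry_out", "payload": {"steps": [[-0.05,0,0,0,0,-0.01,-1],[-0.12,0.01,0,0,0,-0.02,-1],[-0.2,0.015,0,0,0,-0.04,-1],[-0.28,0.02,0,0,0,-0.06,-1],[-0.36,0.0245,0,0,0,-0.083,-1],[-0.44,0.034,0,0,0,-0.083,-1],[-0.52,0.044,0,0,0,-0.083,-1],[-0.58,0.051,0,0,0,-0.083,-1],[-0.61,0.055,0,0,0,-0.083,-1],[-0.6235,0.0567,0,0,0,-0.083,-1]]}}

```text
time_s: 17.85
tcp_pos: [0.4409, -0.3002, 0.419]
tcp_rot: [-2.201, -2.24, 0.0]
force: [-0.2, -0.7, -3.0]
finger_gap: 0.0232
grasp_force: 61.7
```

Request:
{"api": "carry_out", "payload": {"steps": [[0,0,0.03,0,0,0,-1],[0,0,0.07,0,0,0,-1],[0,0,0.11,0,0,0,-1],[0,0,0.15,0,0,0,-1],[0,0,0.18,0,0,0,-1],[0,0,0.2,0,0,0,-1],[0,0,0.215,0,0,0,-1],[0,0,0.222,0,0,0,-1],[0,0,0.222,0,0,0,-1],[0,0,0.222,0,0,0,-1]]}}

```text
time_s: 19.1
tcp_pos: [0.441, -0.2996, 0.2536]
tcp_rot: [2.201, 2.242, -0.001]
force: [-0.2, -0.3, -3.5]
finger_gap: 0.0235
grasp_force: 61.7
```

Run:
```python
from bf import *
s=manip.get_state(); print(s["time_s"],s["tcp_pos"],s["joint_pos"],s["force"]); print(steps(s,(.441,-.2994,.2435),down(np.radians(91.1))))
```

```text
19.1 [ 0.441  -0.2996  0.2536] [ 0.8881  0.349  -0.4216  1.7997  0.1648  1.0271  0.4218] [-0.2364 -0.2698 -3.5231]
[ 0.0002  0.      0.0134 -0.      0.0005 -0.0008]
```

Request:
{"api": "carry_out", "payload": {"steps": [[0,0,0.004,0,0,0,-1],[0,0,0.008,0,0,0,-1],[0,0,0.011,0,0,0,-1],[0,0,0.0125,0,0,0,-1],[0,0,0.0135,0,0,0,-1],[0,0,0.0135,0,0,0,-1],[0,0,0.0135,0,0,0,-1],[0,0,0.0135,0,0,0,-1],[0,0,0.0135,0,0,0,-1],[0,0,0.0135,0,0,0,-1]]}}

```text
time_s: 20.35
tcp_pos: [0.4407, -0.2991, 0.2438]
tcp_rot: [-2.2, -2.242, 0.002]
force: [-4.9, 4.8, 8.8]
finger_gap: 0.0231
grasp_force: 63.2
```

Request:
{"api": "carry_out", "payload": {"steps": [[0,0,0,0,0,0,1],[0,0,0,0,0,0,1],[0,0,0,0,0,0,1],[0,0,0,0,0,0,1],[0,0,0,0,0,0,1],[0,0,0,0,0,0,1],[0,0,0,0,0,0,1],[0,0,0,0,0,0,1],[0,0,-0.005,0,0,0,1],[0,0,-0.02,0,0,0,1]]}}

```text
time_s: 21.6
tcp_pos: [0.4405, -0.2993, 0.2579]
tcp_rot: [-2.199, -2.241, 0.001]
force: [0.1, -0.1, 0.0]
finger_gap: 0.0853
grasp_force: 0.0
```

Request:
{"api": "carry_out", "payload": {"steps": [[0,0,-0.03,0,0,0,1],[0,0,-0.06,0,0,0,1],[0,0,-0.1,0,0,0,1],[0,0,-0.15,0,0,0,1],[0,0,-0.2,0,0,0,1],[0,0,-0.2,0,0,0,1],[0,0,-0.2,0,0,0,1],[0,0,-0.2,0,0,0,1],[0,0,-0.2,0,0,0,1],[0,0,-0.2,0,0,0,1]]}}

```text
time_s: 22.85
tcp_pos: [0.4408, -0.2994, 0.4072]
tcp_rot: [-2.199, -2.241, 0.001]
force: [-0.7, 0.8, -0.5]
finger_gap: 0.0855
grasp_force: 0.0
```

Run:
```python
from bf import *
from station import viewer
import cv2,pickle
s=manip.get_state(); c=viewer.capture("wrist"); pickle.dump((s,c),open("w6.pkl","wb"));t=viewer.capture("scene")
a=cv2.resize(c["pixels"][:,:,::-1],(512,384)); b=cv2.resize(t["pixels"][120:300,160:400,::-1],(288,216))
o=np.zeros((384,800,3),np.uint8); o[:,:512]=a; o[:216,512:]=b; cv2.imwrite("pics/w6.png",o)
```

```text
(no output)
```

View pics/w6.png

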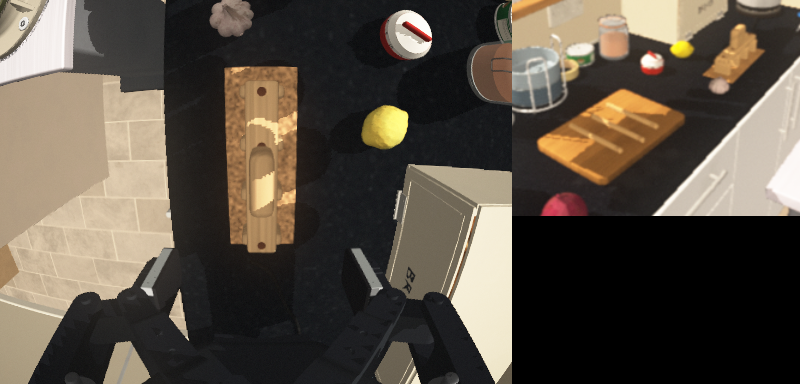

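The wrist view shows the rake upright on the mat: dots at (262,91) and (262,245), mat corners at (225,67), (297,67), (297,243), (231,243). The scene inset shows the sticks in three rows. One numeric check, then I hand in.

Run:
```python
from h import *
import pickle
s,c=pickle.load(open("w6.pkl","rb"))
m=wcast(c,s,[(225,67.5),(297,67.5),(297,243),(231,243)],.004);d=wcast(c,s,[(262,91),(262,245)],.058)
print(m.mean(0),d.mean(0),m)
c1=d.mean(0)[:2]-m.mean(0)[:2]
if abs(c1).max()<.008:
    from station import manip
    print(manip.close_job())
```

```text
[ 0.44174434 -0.29872161  0.004     ] [ 0.44092992 -0.30098729  0.058     ] [[ 0.39313792 -0.18060499  0.004     ]
 [ 0.48157889 -0.1789662   0.004     ]
 [ 0.49313769 -0.41677326  0.004     ]
 [ 0.39912284 -0.418542    0.004     ]]
the job is handed in; nothing more can be done
None
```

The job is handed in at about 23 s: the three chopsticks lie in parallel rows square across the board, within about 2 mm of their lines, and the rake stands upright again, released, within about 3 mm of the middle of its mat.

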